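# Try two spacer sleeves on the gauge pin and sort them

## Robot

A 6-joint arm with a two-finger parallel gripper is mounted at the origin on the work surface. World frame = base frame: x ahead of the robot, y to its left, z up, the work surface at z = 0. Lengths are in m, angles in rad, forces in N, time in s.
With the tool pointing down it reaches from about 0.35 to 0.85 m from the base axis. Payload 8.1 kg.
Tool frame: the origin (TCP) lies midway between the tips of the shut fingers; the grasp point (between the pads) lies grip_point_offset behind it (grip_point_offset is the distance from the TCP to the grasp point, in m); z points along the fingers, y is the direction in which the jaws open and shut (so a half turn about z gives the same grasp; the last joint's range is limited). The gripper opens to 85 mm and grips with 20 to 120 N. Pads are 22 mm wide; open, the fingers measure 114 mm over their backs; the gripper's body (76 mm by 85 mm) begins 54 mm behind the grasp point. The pads swing forward as they close: fully open they stand 13 mm farther back than shut.
Start: joints at [1.234, 0.13, 1.488, -0, 1.523, -0.085], TCP at [0.149, 0.581, 0.231] pointing down, gripper open.
Joint ranges: [-2.96, 2.96], [-0.89, 2.26], [0.02, 2.5], [-1.34, 4.48], [0, 2.73], [-2.66, 2.66]. Speed limits (rad/s): [2.39, 2.39, 2.79, 3.14, 3.14, 3.14].

## Interface

Orientations are given as a unit quaternion [w, x, y, z].
In Python, from rig import * gives the robot as it stands. The module is installed in compiled form; this text tells all that it offers.
- The arm moves only by the tool jog_arm, never from a script. Its argument "increments" is a list of rows, each a list of 3 entries, a list of its own where there are three numbers: the shift along the tool's x, y, z in mm, then the turn about the tool's z in degrees, then the closure in counts, from 0 (fully open) to 255 (shut). A call has 1 to 5 rows; each row is the pose to reach, as a shift and turn from the pose measured when the call began, along the tool's axes at that moment; what a row does not reach only later rows make up. A row lasts 1/10 s, in which the tool goes at most 50 mm and 8.59 degrees, less where a joint would pass 70% of its speed; a pose out of reach is approached as far as the arm can. A call with a gripper value outside its range is refused whole. The fingers move at their own pace and stop on an object; "force" is the grip in N (left out, the last holds). Time passes only in rows, so rows that repeat a pose let the fingers close. It gives the time, the measured TCP pose, the force and the opening at its end, in the units of the state.
- get_state(): the state, without advancing time (a new reading comes with each control period).
- capture(name): name is "scene" or "top" or "wrist"; returns a dict with "image" (400x640x3 uint8, red, green, blue), "mtx" (3x3 intrinsics, pixels), "k1" (the pictures are not rectified: a ray, as slopes to the right and down, at radius r is drawn at 1 + k1 r^2 times it, then the intrinsics apply), "extrinsics" (4x4, takes a point from camera to world coordinates). Camera axes: x right, y up, looking along -z (the intrinsics and any distortion apply to the point x, -y, -z); pixel columns grow to the right and rows downward; lengths in m; the calibration is good to about 2 mm. A picture is of the moment at which its call begins. There is no depth.
- hand_in(): hands the job in, once; it reports no verdict.
The state is a dict: "clock": time; "joints": joint angles; "qd": joint speeds; "effort": joint torques, N m; "tcp_pos": TCP position; "tool_rot": TCP orientation; "wrist_force": force on the tool from outside, world axes, zero at the start; "ft_torque": the same for the moment, N m; "gripper_width": finger opening in m.
Only numpy, scipy, OpenCV 4.12 (cv2) and the standard library are available. Lean on these libraries where they do the work, as an engineer would, in place of code of your own. Each camera call takes 0.05 s, during which the arm holds its last target. There are 200 camera calls.

## Task

Try both spacer sleeves, one after the other, on the gauge pin standing in the vice: lower each over the pin until it is fully home on the pin's collar or, without forcing it, until it stops on the taper. Straight after its own trial put each sleeve away before you move the other: one that goes fully home is stood in the round tin, one that stops short goes in the square wooden box. Lower them gently, never drop one, and do not disturb the tin and box or the drill, tape measure and jar.

Things in the scene. Friction and masses are not known exactly. Their poses are not given: they have to be found in the camera images.
- sleeve_a: A bare aluminium spacer sleeve (plain tube, both ends alike), outside diameter 40 mm, 85 mm long, about 0.2 kg, standing upright on the bench. Of the two sleeves, outwardly the same, one has a 26 mm bore and goes right down over the gauge pin, the other a 19 mm bore and stops on the pin's taper. Origin: centre of its underside; z along the tube, up.
- sleeve_b: A bare aluminium spacer sleeve (plain tube, both ends alike), outside diameter 40 mm, 85 mm long, about 0.2 kg, standing upright on the bench. Of the two sleeves, outwardly the same, one has a 26 mm bore and goes right down over the gauge pin, the other a 19 mm bore and stops on the pin's taper. Origin: centre of its underside; z along the tube, up. (the other of the two)
- sleeve_a_mid (a point): Middle of sleeve_a, on its axis, 42.5 mm from either end.
- sleeve_b_mid (a point): Middle of sleeve_b, on its axis, 42.5 mm from either end.
- gauge: Plain steel gauge pin, fixed upright in the vice jaws. Origin: on its axis on top of its collar (48 mm diameter, 6 mm thick, top 131 mm above the bench), where a fitting sleeve's lower end comes to rest; z up. The pin rises 60 mm: 23 mm diameter for 46 mm, then a taper to 12 mm at the tip. The tight sleeve stops with its lower end about 51 mm above this origin.
- vice: Blue bench vice, fixed to the bench. Origin: on the bench under the gauge pin; x along its screw, towards the steel handle. It spans x -130 to 181 mm and y -80 to 80 mm; jaw tops 125 mm high, 100 mm wide, everything else lower or equal.
- tin: Loose open round steel tin, for sleeves that fit: outside diameter 100 mm, wall 3 mm, 60 mm high, floor 4 mm thick. Origin: centre of its underside; z up.
- crate: Loose open square plywood box, for sleeves that stop short: 130 x 130 mm outside, 55 mm high, walls and floor 8 mm. Origin: centre of its underside; z up, x and y along its sides.
- drill: Red and black cordless drill lying on its side, bystander: about 250 x 205 mm, 72 mm high; origin under the battery pack, motor and chuck 150 mm away towards its +y, chuck pointing along +x.
- tape: Black tape measure lying flat, bystander: 68 x 68 x 34 mm; origin: centre of its underside.
- jar: Amber screw-top jar, bystander: 64 mm diameter, 85 mm high; origin: centre of its underside.
Mind the look-alikes: they are no part of the job. What is shaped like the sleeve_a but green is not meant. What is shaped like the sleeve_b but red is not meant.

How it is judged:
On the way, in this order (a step that is already met when the one before it is completed fails the run):
1. the first sleeve is tried on the gauge pin (fully home, or stopped on the taper) while the other still stands where it was ((((horizontal distance between sleeve_a_mid and gauge below 0.004 m and z of sleeve_a_mid in the frame of gauge between 0.03 and 0.046 m and angle between the z axis of sleeve_a and the z axis of gauge, either way round below 0.07 rad) and distance of sleeve_b_mid from where it was at the start of the episode below 0.05 m) or ((horizontal distance between sleeve_b_mid and gauge below 0.007 m and z of sleeve_b_mid in the frame of gauge between 0.06 and 0.101 m and angle between the z axis of sleeve_b and the z axis of gauge, either way round below 0.12 rad and contact force between sleeve_b and gauge above 0.5 N) and distance of sleeve_a_mid from where it was at the start of the episode below 0.05 m))), for 0.1 s.
2. the first sleeve is put away in its right container and let go, the other still where it was (((((horizontal distance between sleeve_a_mid and tin below 0.045 m and z of sleeve_a_mid in the frame of tin below 0.055 m) and (linear speed of sleeve_a below 0.03 m/s and contact force between the fingers and sleeve_a below 0.1 N)) and distance of sleeve_b_mid from where it was at the start of the episode below 0.05 m) or (((x of sleeve_b_mid in the frame of crate between -0.06 and 0.06 m and y of sleeve_b_mid in the frame of crate between -0.06 and 0.06 m and z of sleeve_b_mid in the frame of crate below 0.058 m) and (linear speed of sleeve_b below 0.03 m/s and contact force between the fingers and sleeve_b below 0.1 N)) and distance of sleeve_a_mid from where it was at the start of the episode below 0.05 m))), for 0.1 s.
3. the second sleeve is tried on the gauge pin, the first remaining in its container ((((horizontal distance between sleeve_a_mid and tin below 0.045 m and z of sleeve_a_mid in the frame of tin below 0.055 m) and (horizontal distance between sleeve_b_mid and gauge below 0.007 m and z of sleeve_b_mid in the frame of gauge between 0.06 and 0.101 m and angle between the z axis of sleeve_b and the z axis of gauge, either way round below 0.12 rad and contact force between sleeve_b and gauge above 0.5 N)) or ((x of sleeve_b_mid in the frame of crate between -0.06 and 0.06 m and y of sleeve_b_mid in the frame of crate between -0.06 and 0.06 m and z of sleeve_b_mid in the frame of crate below 0.058 m) and (horizontal distance between sleeve_a_mid and gauge below 0.004 m and z of sleeve_a_mid in the frame of gauge between 0.03 and 0.046 m and angle between the z axis of sleeve_a and the z axis of gauge, either way round below 0.07 rad)))), for 0.1 s.
At the end, for the whole second after the job is handed in: The sleeve that fits stands in the round tin (middle within 45 mm of its axis, at most 55 mm above its underside, within 0.6 rad of upright); the tight one is in the square box (middle within 60 mm of its centre each way, at most 58 mm up). Both released and at rest, tin and box upright (horizontal distance between sleeve_a_mid and tin below 0.045 m and z of sleeve_a_mid in the frame of tin below 0.055 m and linear speed of each of sleeve_a, sleeve_b below 0.03 m/s and contact force between the fingers and sleeve_a below 0.1 N and x of sleeve_b_mid in the frame of crate between -0.06 and 0.06 m and y of sleeve_b_mid in the frame of crate between -0.06 and 0.06 m and z of sleeve_b_mid in the frame of crate below 0.058 m and contact force between the fingers and sleeve_b below 0.1 N and angle between each of tin, crate's own z axis and vertical below 0.1 rad and angle between the z axis of sleeve_a and the z axis of tin, either way round below 0.6 rad); the robot touches nothing.
It fails at once if a sleeve is banged down (still faster than 0.5 m/s within 8 mm of the floor of the tin or box) (((horizontal distance between sleeve_a_mid and tin below 0.045 m and z of sleeve_a_mid in the frame of tin below 0.055 m) and linear speed of sleeve_a above 0.5 m/s) or ((x of sleeve_b_mid in the frame of crate between -0.06 and 0.06 m and y of sleeve_b_mid in the frame of crate between -0.06 and 0.06 m and z of sleeve_b_mid in the frame of crate below 0.058 m) and linear speed of sleeve_b above 0.5 m/s)).
It fails at once if a sleeve is dropped (falls free faster than 0.6 m/s, about 20 mm) ((linear speed of sleeve_a above 0.6 m/s and contact force between the fingers and sleeve_a below 0.05 N) or (linear speed of sleeve_b above 0.6 m/s and contact force between the fingers and sleeve_b below 0.05 N)).
It fails at once if a sleeve is forced on the gauge (its contact forces sum to over 120 N) (contact force between any of sleeve_a, sleeve_b and gauge above 120 N).
It fails at once if the tin or the wooden box is pushed more than 40 mm (distance of any of tin, crate from where it was at the start of the episode above 0.04 m).
It fails at once if the drill, tape measure or jar is disturbed by more than 25 mm (distance of any of drill, tape, jar from where it was at the start of the episode above 0.025 m).
It also fails if it takes over 61 s, if anything falls off the work surface, if the arm or the gripper's body presses on something with over 40 N, if the wrist force passes 120 N, or if a joint passes its speed limit or range.

## Working session

There is one attempt and no reset: what is moved stays moved. The work goes in short steps, Python scripts to look and compute and a tool call to move; the robot and the scene stay as the last step left them, time stands still between calls to the robot, and variables do not carry over. Pictures are saved under pics/ and viewed, about 8 in all and at most 12, crops included, and the job is handed in when it is done.

Besides the shell and the picture viewer there is one more tool, called by a JSON object that holds its "fn" and its "kwargs", one argument or row to a line. jog_arm: Moves the arm, as the interface text tells. Its arguments: {"type":"object","properties":{"increments":{"type":"array"},"force":{"type":"number"}},"required":["increments"]}

```bash
mkdir -p pics; ls
python3 - <<'E'
from rig import *
import cv2,numpy as np
s=get_state();print(s)
for n in("scene","top"):
    c=capture(n);cv2.imwrite(f"pics/{n}0.png",c["image"][:,:,::-1]);print(n,c["mtx"],c["k1"],c["extrinsics"])
E
```

```text
pics
{'clock': 0.0, 'joints': array([ 1.23355548e+00,  1.31187661e-01,  1.48926577e+00,  3.25543678e-05,
        1.52302577e+00, -8.54173373e-02]), 'qd': array([ 8.69051729e-05, -6.80037831e-04, -6.23111071e-05, -2.42288119e-04,
        1.37880852e-03,  3.86900364e-04]), 'effort': array([-1.55294006e-04, -5.69401109e+01, -5.00539327e+01, -2.14433735e-04,
        1.50309806e-02,  1.81267630e-06]), 'tcp_pos': array([0.1492952 , 0.5805572 , 0.23023604]), 'tool_rot': array([-2.13756911e-04,  1.25580052e-01,  9.92083041e-01, -9.18878451e-04]), 'wrist_force': array([-0.4417258 , -0.48700018,  0.57014726]), 'ft_torque': array([0.00149733, 0.01378398, 0.00910161]), 'gripper_width': 0.08540530742455066}
scene [[495.47146373   0.         322.71655699]
 [  0.         495.47146373 208.6113683 ]
 [  0.           0.           1.        ]] -0.11151989945551147 [[-0.66324271 -0.49145903  0.56442638  1.20494819]
 [ 0.74831787 -0.42401869  0.51012598  0.59542348]
 [-0.01137868  0.76070768  0.64899487  0.83111519]
 [ 0.          0.          0.          1.        ]]
top [[444.67231525   0.         311.65643396]
 [  0.         444.67231525 201.52592225]
 [  0.           0.           1.        ]] 0.01484862223757742 [[ 0.02556182  0.99539605 -0.0923758   0.44927584]
 [-0.99964985  0.02481971 -0.00917372 -0.00687728]
 [-0.00683874  0.09257795  0.99568195  1.30035451]
 [ 0.          0.          0.          1.        ]]
```

View pics/scene0.png

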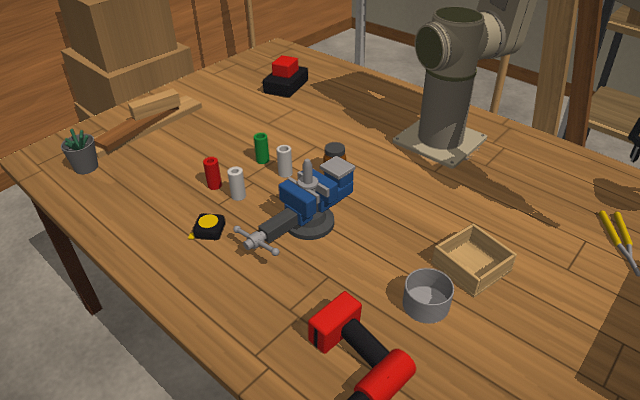

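View pics/top0.png

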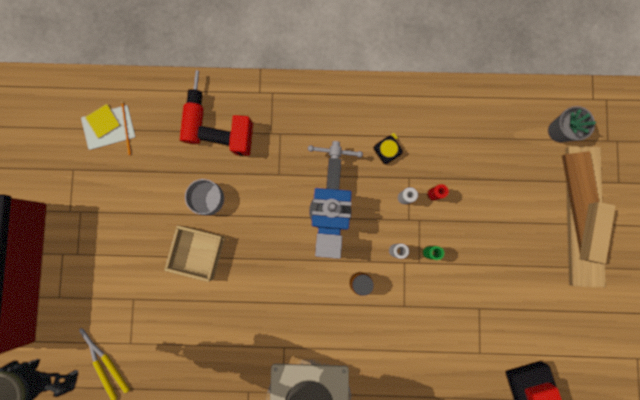

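Candidates for the sleeve, by pixel in the top view: silver (408,196) and silver (400,251) match the description. Red (438,192) and green (434,254) are look-alikes, and the jar (363,285) is also round. I'm choosing the two silver ones and will check that in a close crop.

```bash
cat > h.py <<'E'
from rig import *
import cv2,numpy as np
def ray(c,u,v):
    K=c["mtx"];d=np.array([(u-K[0,2])/K[0,0],(v-K[1,2])/K[1,1]]);s=d.copy()
    for _ in range(20): s=d/(1+c["k1"]*(s@s))
    E=np.array(c["extrinsics"]);return E[:3,3],E[:3,:3]@np.array([s[0],-s[1],-1])
def onz(c,u,v,z):
    o,d=ray(c,u,v);return (o+d*(z-o[2])/d[2])
def proj(c,p):
    E=np.array(c["extrinsics"]);q=E[:3,:3].T@(np.array(p)-E[:3,3]);s=np.array([q[0],-q[1]])/-q[2]
    s=s*(1+c["k1"]*(s@s));K=c["mtx"];return np.array([s[0]*K[0,0]+K[0,2],s[1]*K[1,1]+K[1,2]])
def tri(a,b):
    A=[];B=[]
    M=np.zeros((3,3));r=np.zeros(3)
    for o,d in(a,b):
        d=d/np.linalg.norm(d);P=np.eye(3)-np.outer(d,d);M+=P;r+=P@o
    return np.linalg.solve(M,r)
def rot(): 
    from scipy.spatial.transform import Rotation as R
    s=get_state();q=s["tool_rot"];return R.from_quat([q[1],q[2],q[3],q[0]]).as_matrix(),s
def totool(p):
    R,s=rot();return R.T@(np.array(p)-s["tcp_pos"])*1000
E
python3 - <<'E'
from h import *
import rig
print([ (n,getattr(rig,n)) for n in dir(rig) if 'grip' in n.lower()])
t=capture("top");s=capture("scene")
for n,u,v,z in[("s1",408,196,.085),("s2",400,251,.085),("red",438,192,.085),("green",434,254,.085),("pin",332,208,.191),("tin",204,197,.06),("crate",194,253,.055),("jar",363,285,.085),("tape",388,149,.034)]:
    print(n,onz(t,u,v,z).round(3))
a=cv2.resize(t["image"][160:300,290:460],None,fx=4,fy=4,interpolation=cv2.INTER_CUBIC)
b=cv2.resize(s["image"][120:240,180:370],None,fx=4,fy=4,interpolation=cv2.INTER_CUBIC)
cv2.imwrite("pics/ca.png",a[:,:,::-1]);cv2.imwrite("pics/cb.png",b[:,:,::-1])
E
```

```text
[('grip_point_offset', 0.0187)]
s1 [ 0.584 -0.259  0.085]
s2 [ 0.433 -0.239  0.085]
red [ 0.597 -0.341  0.085]
green [ 0.428 -0.33   0.085]
pin [ 0.537 -0.048  0.191]
tin [0.57  0.307 0.06 ]
crate [0.413 0.328 0.055]
jar [ 0.34  -0.14   0.085]
tape [ 0.724 -0.212  0.034]
```

View pics/ca.png

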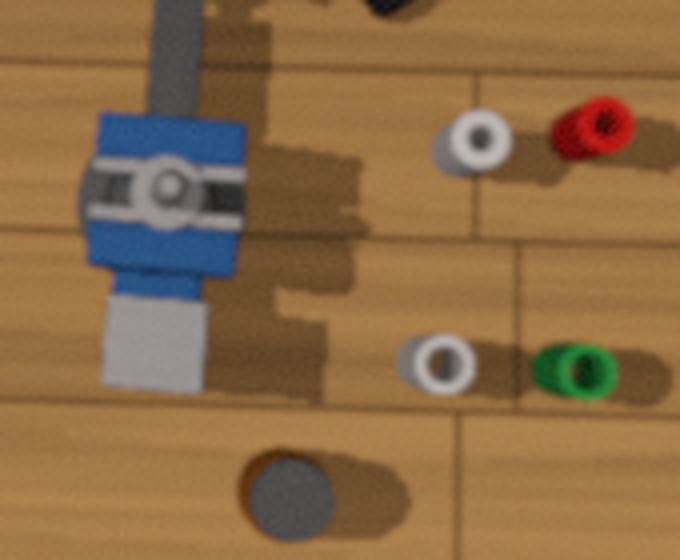

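View pics/cb.png

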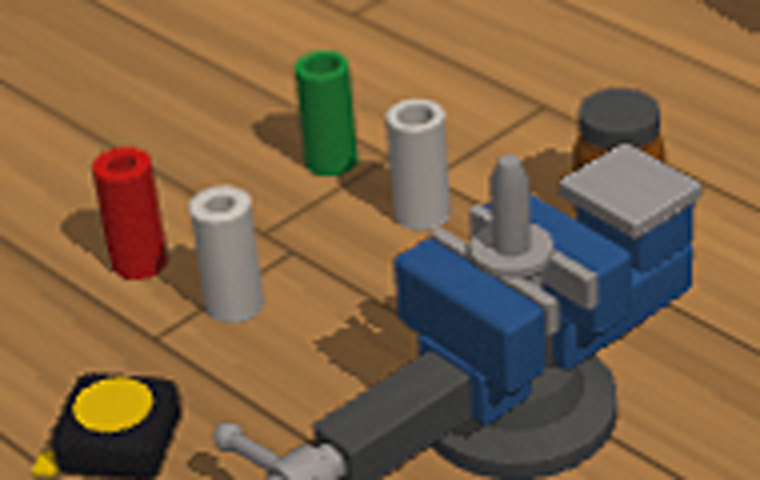

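The crops show both sleeves and their look-alikes. Top crop: silver s1 has a small bore, ring at (480,140), and silver s2 a larger one, ring at (443,364); red is at (604,124) and green at (585,372). Scene crop: pin tip at (511,160), sleeve tops at (222,205) and (417,115). I'll triangulate and go to s2 first.

Run:
```python
from h import *
t=capture("top");s=capture("scene")
f=lambda c,x0,y0:(c[0]/4+x0-.4,c[1]/4+y0-.4)
for n,a,b,z in[("s1",(480,140),(222,205),.085),("s2",(443,364),(417,115),.085),("pin",(171,188),(511,162),.191)]:
    a=f(a,290,160);b=f(b,180,120)
    print(n,onz(t,*a,z).round(4),onz(s,*b,z).round(4),tri(ray(t,*a),ray(s,*b)).round(4))
p=onz(t,*f((443,364),290,160),.25);R,_=rot()
print(R.round(3)); 
for w in([.40,.30,.28],[.5,.0,.28],[.433,-.241,.22]): print(w,totool(w).round(0))
# tin/crate contours in top view
hsv=cv2.cvtColor(t["image"],cv2.COLOR_RGB2HSV);print(hsv[197,204],hsv[253,194],hsv[230,230])
m=((hsv[...,1]<60)).astype(np.uint8)[170:225,175:235]
c=max(cv2.findContours(m,0,1)[0],key=cv2.contourArea);print("tin",cv2.minEnclosingCircle(c))
```

```text
s1 [ 0.5878 -0.2638  0.085 ] [ 0.5913 -0.2606  0.085 ] [ 0.5883 -0.2646  0.0814]
s2 [ 0.4344 -0.2395  0.085 ] [ 0.4362 -0.2384  0.085 ] [ 0.4345 -0.2399  0.0835]
pin [ 0.5407 -0.0487  0.191 ] [ 0.5448 -0.0456  0.191 ] [ 0.5411 -0.049   0.1875]
[[-0.968  0.249 -0.   ]
 [ 0.249  0.968 -0.001]
 [ 0.    -0.001 -1.   ]]
[0.4, 0.3, 0.28] [-313. -210.  -49.]
[0.5, 0.0, 0.28] [-484. -475.  -49.]
[0.433, -0.241, 0.22] [-479. -725.   11.]
[  9  18 101] [ 18 107 188] [ 17 141 157]
tin ((28.891143798828125, 27.068265914916992), 19.138792037963867)
```

{"fn": "jog_arm", "kwargs": {
  "increments": [
    [[-40,-27,-10],8,0],
    [[-80,-54,-20],16,0],
    [[-120,-81,-30],24,0],
    [[-160,-108,-40],32,0],
    [[-200,-135,-49],40,0]
  ],
  "force": 50
}}

```text
clock: 0.8
tcp_pos: [0.3104, 0.3989, 0.2806]
tool_rot: [0.0, 0.46, 0.888, 0.0]
wrist_force: [1.0, 0.2, -0.3]
gripper_width: 0.0854
```

Run:
```python
from h import *
R,s=rot();print(R.round(3),s["tcp_pos"],s["joints"])
for w in([.45,.22,.28],[.5,.0,.28],[.434,-.24,.22]): print(w,totool(w).round(0))
```

```text
[[-0.577  0.816  0.   ]
 [ 0.816  0.577 -0.   ]
 [-0.     0.    -1.   ]] [0.31036341 0.39888486 0.28061857] [ 8.08320413e-01 -1.43376719e-01  1.67160503e+00 -3.21443606e-04
  1.61326476e+00  1.92762158e-01]
[0.45, 0.22, 0.28] [-227.   11.    1.]
[0.5, 0.0, 0.28] [-435.  -75.    1.]
[0.434, -0.24, 0.22] [-593. -268.   61.]
```

{"fn": "jog_arm", "kwargs": {
  "increments": [
    [[-48,-3,0],7,0],
    [[-96,-6,0],14,0],
    [[-144,-9,0],21,0],
    [[-192,-15,0],28,0],
    [[-240,-22,0],35,0]
  ]
}}

```text
clock: 1.3
tcp_pos: [0.4316, 0.1884, 0.2809]
tool_rot: [0.0, 0.707, 0.707, 0.0]
wrist_force: [1.1, 0.3, -0.5]
gripper_width: 0.0853
```

Run:
```python
from h import *
R,s=rot();print(R.round(3),s["tcp_pos"],s["joints"])
for w in([.5,.0,.28],[.434,-.24,.22]): print(w,totool(w).round(0))
```

```text
[[ 0.     1.     0.001]
 [ 1.    -0.     0.   ]
 [ 0.     0.001 -1.   ]] [0.43159557 0.18842015 0.28085939] [ 3.02841351e-01 -2.41119291e-01  1.75651628e+00 -1.93624857e-04
  1.62530875e+00  3.03053476e-01]
[0.5, 0.0, 0.28] [-188.   68.    1.]
[0.434, -0.24, 0.22] [-428.    2.   61.]
```

{"fn": "jog_arm", "kwargs": {
  "increments": [
    [[-48,0,0],0,0],
    [[-96,0,0],0,0],
    [[-144,0,0],0,0],
    [[-192,1,0],0,0],
    [[-240,2,0],0,0]
  ]
}}

```text
clock: 1.8
tcp_pos: [0.4332, -0.0534, 0.2811]
tool_rot: [0.001, 0.707, 0.707, 0.001]
wrist_force: [1.7, -0.1, 0.7]
gripper_width: 0.0855
```

{"fn": "jog_arm", "kwargs": {
  "increments": [
    [[-48,0,15],0,0],
    [[-96,0,30],0,0],
    [[-144,0,45],0,0],
    [[-188,0,61],0,0],
    [[-188,0,61],0,0]
  ]
}}

```text
clock: 2.3
tcp_pos: [0.4311, -0.2455, 0.217]
tool_rot: [-0.001, 0.709, 0.705, -0.0]
wrist_force: [-0.3, 1.7, 0.1]
gripper_width: 0.0853
```

Run:
```python
from h import *
w=capture("wrist");print(w["extrinsics"].round(3),w["mtx"][0,0],w["k1"]);print(get_state()["tcp_pos"])
cv2.imwrite("pics/w1.png",w["image"][:,:,::-1])
print(proj(w,[.4345,-.24,.085]))
```

```text
[[ 1.     0.003  0.005  0.432]
 [-0.005  0.966  0.257 -0.18 ]
 [-0.004 -0.257  0.966  0.36 ]
 [ 0.     0.     0.     1.   ]] 279.9359021275191 -0.006849013965907494
[ 0.43180789 -0.24331435  0.21825302]
[324.02522866 184.23580171]
```

View pics/w1.png

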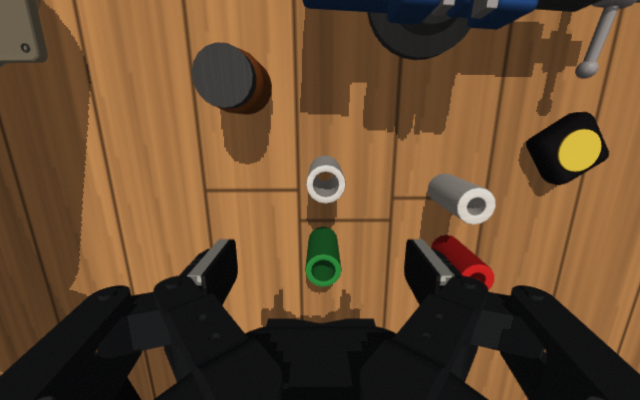

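Wrist view: the ring of s2 is at (325,184), within 2 px of its predicted place. Green is behind it at (323,270), s1 at (476,205) and red at (475,270). Descending with the jaws along world x, clear of green.

{"fn": "jog_arm", "kwargs": {
  "increments": [
    [[2,3,35],0,0],
    [[3,4,75],0,0],
    [[3,4,115],0,0],
    [[3,4,145],0,0],
    [[3,4,158],0,0]
  ]
}}

```text
clock: 2.85
tcp_pos: [0.4343, -0.2377, 0.0576]
tool_rot: [-0.003, 0.708, 0.706, 0.0]
wrist_force: [0.5, -0.1, 0.3]
gripper_width: 0.0855
```

Run:
```python
from h import *
print(get_state()["tcp_pos"],totool([.4355,-.24,.052]).round(1))
w=capture("wrist");print(onz(w,325.5,184,.085))
```

```text
[ 0.43427975 -0.23772789  0.05756845] [-2.3  1.3  5.6]
[ 0.43702984 -0.19745409  0.085     ]
```

{"fn": "jog_arm", "kwargs": {
  "increments": [
    [[-2,1,5],0,0],
    [[-2,1,5],0,0],
    [[-2,1,5],0,0],
    [[-2,1,5],0,150],
    [[-2,1,5],0,255]
  ]
}}

```text
clock: 3.4
tcp_pos: [0.4356, -0.2402, 0.053]
tool_rot: [-0.003, 0.708, 0.706, 0.0]
wrist_force: [0.4, -0.1, 0.9]
gripper_width: 0.0589
```

{"fn": "jog_arm", "kwargs": {
  "increments": [
    [[0,0,0],0,255],
    [[0,0,0],0,255],
    [[0,0,0],0,255],
    [[0,0,0],0,255],
    [[0,0,0],0,255]
  ]
}}

```text
clock: 3.9
tcp_pos: [0.436, -0.2406, 0.0538]
tool_rot: [-0.002, 0.708, 0.706, 0.0]
wrist_force: [-2.2, 0.4, 6.7]
gripper_width: 0.0391
```

{"fn": "jog_arm", "kwargs": {
  "increments": [
    [[0,0,-20],0,255],
    [[0,0,-60],0,255],
    [[0,0,-105],0,255],
    [[0,0,-150],0,255],
    [[0,0,-195],0,255]
  ]
}}

```text
clock: 4.4
tcp_pos: [0.4361, -0.2409, 0.2503]
tool_rot: [-0.002, 0.708, 0.706, 0.0]
wrist_force: [1.7, -0.8, -1.9]
gripper_width: 0.0388
```

{"fn": "jog_arm", "kwargs": {
  "increments": [
    [[10,5,-25],0,255],
    [[45,25,-35],0,255],
    [[85,45,-35],0,255],
    [[120,70,-35],0,255],
    [[140,80,-35],0,255]
  ]
}}

```text
clock: 4.9
tcp_pos: [0.5178, -0.0986, 0.2852]
tool_rot: [-0.003, 0.708, 0.706, 0.0]
wrist_force: [-0.3, -0.5, -2.6]
gripper_width: 0.0389
```

Run:
```python
from h import *
s=get_state();print(s["clock"],s["tcp_pos"],s["gripper_width"],s["wrist_force"])
w=capture("wrist");t=capture("top");c=capture("scene")
P=[.542,-.048,.191]
for x in(w,t,c):print(proj(x,P).round(1))
a=np.hstack([w["image"][:,100:540],cv2.resize(c["image"][100:220,250:370],(400,400),interpolation=cv2.INTER_CUBIC)])
a=cv2.resize(a,(800,int(400*800/840)));cv2.imwrite("pics/w2.png",a[:,:,::-1])
```

```text
4.9 [ 0.51782649 -0.09859907  0.28524091] 0.03893811317457786 [-0.31916726 -0.5416769  -2.58449484]
[349.5 141.4]
[332.1 206.1]
[307.4 159.2]
```

View pics/w2.png

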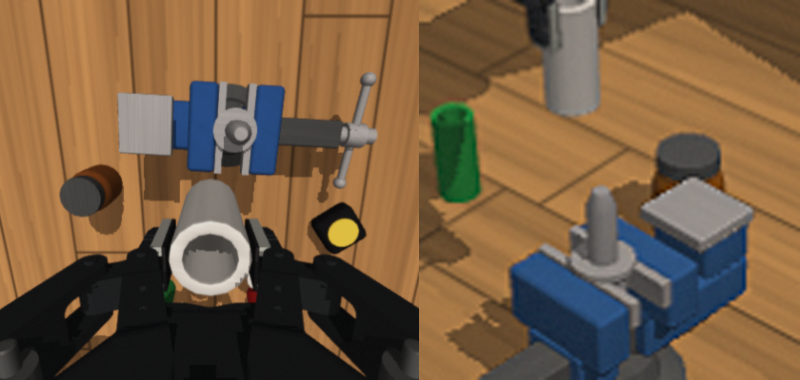

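Run:
```python
from h import *
w=capture("wrist");s=get_state();z=s["tcp_pos"][2]
im=w["image"];g=cv2.cvtColor(im,cv2.COLOR_RGB2GRAY);hsv=cv2.cvtColor(im,cv2.COLOR_RGB2HSV)
# ring: bright
m=((g>215)&(hsv[...,1]<40)).astype(np.uint8)
for c in cv2.findContours(m,0,1)[0]:
    if cv2.contourArea(c)>300:
        (u,v),ax,_=cv2.fitEllipse(c);print("ring",u,v,ax,onz(w,u,v,z+.0315).round(4))
print("tcp",s["tcp_pos"])
print("pin",onz(w,351,138.6,.191).round(4))
# also s1 visible? pin crop
cr=im[90:190,300:400];cr=cv2.resize(cr,(500,500),interpolation=cv2.INTER_CUBIC);cv2.imwrite("pics/w3.png",cr[:,:,::-1])
```

```text
tcp [ 0.51648243 -0.10099036  0.28499052]
pin [ 0.542  -0.0471  0.191 ]
```

View pics/w3.png

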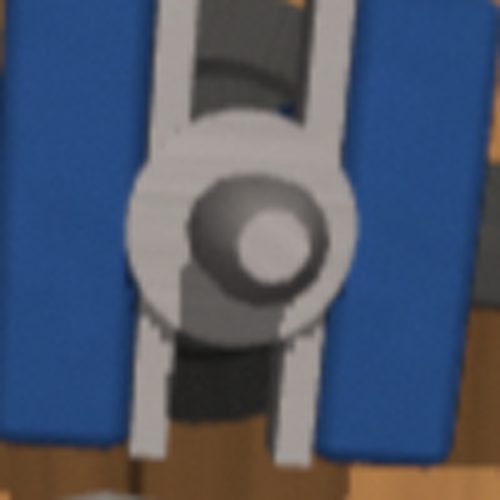

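Run:
```python
from h import *
w=capture("wrist");s=get_state();z=s["tcp_pos"][2]
im=w["image"];g=cv2.cvtColor(im,cv2.COLOR_RGB2GRAY)
print("tcp",s["tcp_pos"],"pin tip",onz(w,354.4,138.8,.191).round(4),"collar",onz(w,348,135.2,.131).round(4))
print(g[271,270:370:3]);print(g[225:325:3,320])
for th in(175,190,205):
  m=(g>th).astype(np.uint8)[200:340,260:385];
  c=max(cv2.findContours(m,0,1)[0],key=cv2.contourArea);(u,v),ax,_=cv2.fitEllipse(c);u+=260;v+=200
  print(th,u,v,ax,onz(w,u,v,z+.0315).round(4))
```

```text
tcp [ 0.51629769 -0.1016267   0.28512322] pin tip [ 0.5445 -0.0484  0.191 ] collar [ 0.5445 -0.0479  0.131 ]
[ 33  28  28 208 210 209 206 129  86 103 108 116 120 122 124 124 127 126
 124 125 122 119 116 110  99  92  82 203 208 208 207 191   9  21]
[125 126 139 219 212 210 201 108  62  61  61  60  61  99 125 125 124 125
 125 125 125 123 125 123 131 202 210 200 193  78  70  72  72  22]
175 320.09066009521484 271.0883483886719 (75.9112777709961, 84.38671875) [ 0.5168 -0.0992  0.3166]
190 320.06987380981445 270.88780975341797 (74.7804183959961, 83.96002960205078) [ 0.5168 -0.0991  0.3166]
205 320.73132705688477 267.4300994873047 (61.78437423706055, 76.81883239746094) [ 0.5171 -0.0974  0.3166]
```

The tip disc is at crop (274,246), i.e. pixel (354.4,138.8). That puts the pin at about (0.5445, -0.048), and the sleeve ring shows a y offset of about 2 mm from the TCP. Moving above the pin.

{"fn": "jog_arm", "kwargs": {
  "increments": [
    [[25,14,0],0,255],
    [[51,28,0],0,255],
    [[51,28,10],0,255],
    [[51,28,25],0,255],
    [[51,28,32],0,255]
  ]
}}

```text
clock: 5.65
tcp_pos: [0.5429, -0.0517, 0.2506]
tool_rot: [-0.004, 0.709, 0.705, -0.001]
wrist_force: [0.5, 0.5, -2.9]
gripper_width: 0.0391
```

{"fn": "jog_arm", "kwargs": {
  "increments": [
    [[0,0,0],0,255],
    [[0,0,0],0,255]
  ]
}}

```text
clock: 5.85
tcp_pos: [0.5422, -0.0526, 0.2498]
tool_rot: [-0.004, 0.709, 0.705, -0.002]
wrist_force: [-0.1, 0.2, -1.6]
gripper_width: 0.0391
```

Run:
```python
from h import *
s=get_state();print(s["tcp_pos"],totool([.544,-.0502,.25]))
c=capture("scene");t=capture("top")
a=cv2.resize(c["image"][110:190,265:345],(560,560),interpolation=cv2.INTER_CUBIC);cv2.imwrite("pics/s4.png",a[:,:,::-1])
```

```text
[ 0.54215352 -0.05259767  0.24977947] [ 2.40952911  1.82993481 -0.22901515]
```

View pics/s4.png

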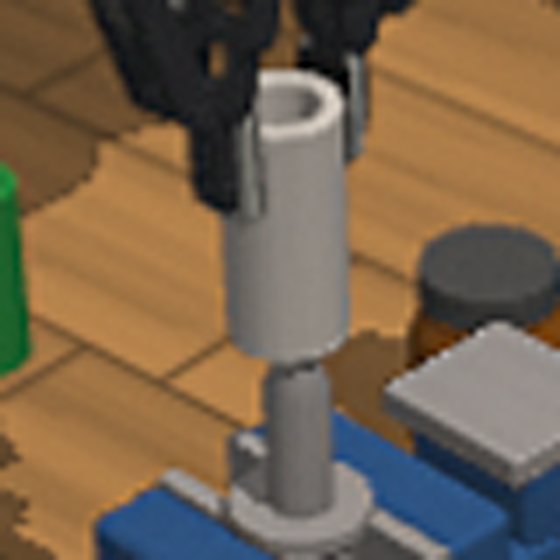

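Scene crop: the sleeve's lower end is centred at x 289 and the pin axis at about 295 (7x crop), so the sleeve is 1–1.5 mm off. I'll correct that and lower slowly, watching the force.

{"fn": "jog_arm", "kwargs": {
  "increments": [
    [[2,1,0],0,255],
    [[3,1.5,0],0,255],
    [[3,1.5,4],0,255],
    [[3,1.5,8],0,255],
    [[3,1.5,11],0,255]
  ]
}}

```text
clock: 6.45
tcp_pos: [0.5442, -0.0492, 0.2393]
tool_rot: [-0.004, 0.709, 0.705, -0.001]
wrist_force: [-0.0, 0.8, -1.7]
gripper_width: 0.0385
```

{"fn": "jog_arm", "kwargs": {
  "increments": [
    [[0,0,2],0,255],
    [[0,0,4],0,255],
    [[0,0,6],0,255],
    [[0,0,6],0,255]
  ]
}}

```text
clock: 6.85
tcp_pos: [0.544, -0.0491, 0.2329]
tool_rot: [-0.004, 0.709, 0.705, -0.002]
wrist_force: [-0.2, -0.5, -0.9]
gripper_width: 0.0391
```

{"fn": "jog_arm", "kwargs": {
  "increments": [
    [[0,0,2],0,255],
    [[0,0,4],0,255],
    [[0,0,6],0,255],
    [[0,0,8],0,255],
    [[0,0,8],0,255]
  ]
}}

```text
clock: 7.35
tcp_pos: [0.5438, -0.0491, 0.2245]
tool_rot: [-0.004, 0.709, 0.705, -0.002]
wrist_force: [0.4, 0.0, -1.6]
gripper_width: 0.0388
```

Past the taper with no contact, so this is the fitting sleeve. Continuing down.

{"fn": "jog_arm", "kwargs": {
  "increments": [
    [[0,0,4],0,255],
    [[0,0,8],0,255],
    [[0,0,12],0,255],
    [[0,0,16],0,255],
    [[0,0,18],0,255]
  ]
}}

```text
clock: 7.85
tcp_pos: [0.5436, -0.0489, 0.206]
tool_rot: [-0.004, 0.709, 0.705, -0.002]
wrist_force: [1.7, -0.4, -0.9]
gripper_width: 0.039
```

{"fn": "jog_arm", "kwargs": {
  "increments": [
    [[0,0,4],0,255],
    [[0,0,8],0,255],
    [[0,0,12],0,255],
    [[0,0,15],0,255],
    [[0,0,16],0,255]
  ]
}}

```text
clock: 8.35
tcp_pos: [0.5435, -0.0488, 0.1897]
tool_rot: [-0.004, 0.709, 0.705, -0.002]
wrist_force: [0.6, 0.0, -1.6]
gripper_width: 0.0391
```

{"fn": "jog_arm", "kwargs": {
  "increments": [
    [[0,0,2],0,255],
    [[0,0,4],0,255],
    [[0,0,5],0,255],
    [[0,0,5],0,255]
  ]
}}

```text
clock: 8.75
tcp_pos: [0.5435, -0.0487, 0.185]
tool_rot: [-0.004, 0.709, 0.705, -0.002]
wrist_force: [-0.6, 0.9, 1.9]
gripper_width: 0.0392
```

{"fn": "jog_arm", "kwargs": {
  "increments": [
    [[0,0,1],0,255],
    [[0,0,2],0,255],
    [[0,0,2],0,255],
    [[0,0,2],0,255]
  ]
}}

```text
clock: 9.15
tcp_pos: [0.5436, -0.0488, 0.1849]
tool_rot: [-0.004, 0.709, 0.705, -0.001]
wrist_force: [-6.0, 1.4, 11.2]
gripper_width: 0.0391
```

Fully home: z stopped at 0.1849 with 11 N. Lifting off and carrying it to the tin.

{"fn": "jog_arm", "kwargs": {
  "increments": [
    [[0,0,-10],0,255],
    [[0,0,-35],0,255],
    [[0,0,-65],0,255],
    [[0,0,-95],0,255],
    [[0,0,-120],0,255]
  ]
}}

```text
clock: 9.65
tcp_pos: [0.5445, -0.0494, 0.3069]
tool_rot: [-0.003, 0.709, 0.705, -0.001]
wrist_force: [0.7, 0.3, -1.9]
gripper_width: 0.0391
```

{"fn": "jog_arm", "kwargs": {
  "increments": [
    [[30,0,0],0,255],
    [[70,5,0],0,255],
    [[110,10,0],0,255],
    [[150,15,0],0,255],
    [[190,20,0],0,255]
  ]
}}

```text
clock: 10.15
tcp_pos: [0.5653, 0.1418, 0.3074]
tool_rot: [-0.003, 0.709, 0.705, -0.002]
wrist_force: [0.5, -0.0, -2.0]
gripper_width: 0.039
```

{"fn": "jog_arm", "kwargs": {
  "increments": [
    [[30,5,0],0,255],
    [[60,5,0],0,255],
    [[85,5,0],0,255],
    [[95,5,0],0,255],
    [[95,5,0],0,255]
  ]
}}

```text
clock: 10.65
tcp_pos: [0.5706, 0.2377, 0.3074]
tool_rot: [-0.004, 0.709, 0.706, -0.002]
wrist_force: [-0.2, 0.1, -1.1]
gripper_width: 0.0389
```

Run:
```python
from h import *
s=get_state();print(s["clock"],s["tcp_pos"],s["gripper_width"],s["joints"].round(2))
t=capture("top");print(onz(t,203.9,197.1,.06))
w=capture("wrist");cv2.imwrite("pics/w5.png",w["image"][:,:,::-1]);print("proj",proj(w,[.57,.307,.06]),"tcp",get_state()["tcp_pos"])
```

```text
10.65 [0.57055496 0.23770138 0.30738599] 0.038860061638598294 [0.31 0.17 1.31 0.   1.67 0.31]
[0.56928346 0.30717807 0.06      ]
proj [321.11844038 118.86811885] tcp [0.57091952 0.23592629 0.30755402]
```

View pics/w5.png

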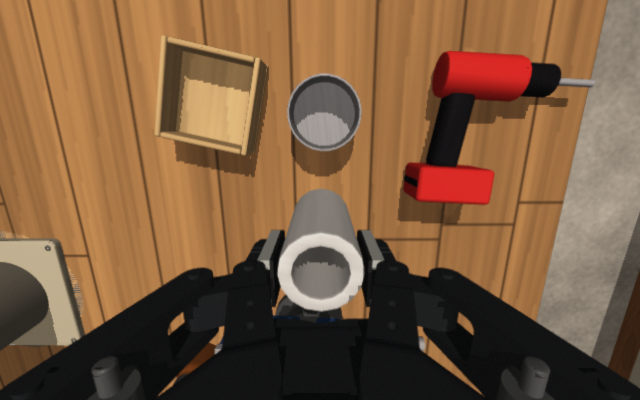

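Wrist view: tin rim centred at (324.5,112.5), box at (210,95), drill at right, sleeve ring at (321,272). Computing the offset.

Run:
```python
from h import *
w=capture("wrist");s=get_state()
print(s["tcp_pos"],onz(w,324.5,112.5,.06).round(4),"ring",onz(w,321,271.5,s["tcp_pos"][2]+.0315).round(4))
g=[onz(w,u,v,.055).round(4) for u,v in((165,38),(262,60),(245,153),(157,134))];print("crate corners",g,np.mean(g,0))
t=capture("top");cv2.imwrite("pics/t6.png",cv2.resize(t["image"][160:290,155:245],None,fx=4,fy=4,interpolation=cv2.INTER_CUBIC)[:,:,::-1])
```

```text
[0.57103927 0.23558627 0.30763736] [0.5748 0.3145 0.06  ] ring [0.5718 0.2375 0.3391]
crate corners [array([0.3707, 0.4077, 0.055 ]), array([0.4938, 0.3806, 0.055 ]), array([0.4629, 0.2607, 0.055 ]), array([0.3419, 0.2876, 0.055 ])] [0.417325 0.33415  0.055   ]
```

View pics/t6.png

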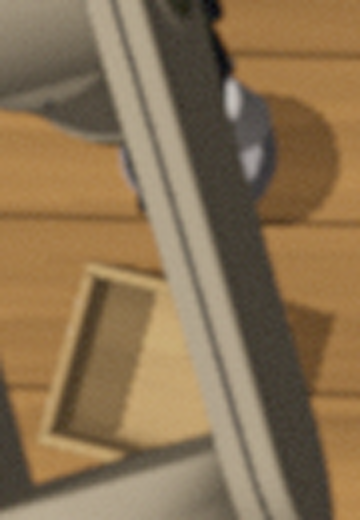

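The top crop is mostly hidden by the arm; only the tin's right rim (270,180) and the box corner (90,265) show. I'll rely on the wrist fix: tin at (0.574, 0.313), box at (0.4165, 0.333) with about -12° yaw.

{"fn": "jog_arm", "kwargs": {
  "increments": [
    [[40,1,0],0,255],
    [[77,2,0],0,255],
    [[77,2,20],0,255],
    [[77,2,60],0,255],
    [[77,2,100],0,255]
  ]
}}

```text
clock: 11.35
tcp_pos: [0.574, 0.3121, 0.2081]
tool_rot: [-0.003, 0.71, 0.704, -0.0]
wrist_force: [1.5, -0.7, -2.0]
gripper_width: 0.0391
```

{"fn": "jog_arm", "kwargs": {
  "increments": [
    [[0,0,30],0,255],
    [[0,0,60],0,255],
    [[0,0,85],0,255],
    [[0,0,100],0,255],
    [[0,0,100],0,255]
  ]
}}

```text
clock: 11.85
tcp_pos: [0.5721, 0.3107, 0.1053]
tool_rot: [-0.003, 0.71, 0.704, -0.003]
wrist_force: [-1.5, -0.2, -2.4]
gripper_width: 0.0391
```

Run:
```python
from h import *
print(get_state()["tcp_pos"],get_state()["wrist_force"])
w=capture("wrist")
m=w["image"];s=cv2.cvtColor(m,cv2.COLOR_RGB2HSV)[...,1]
# tin rim in view
print("pred rim",proj(w,[.574,.313,.06]),[proj(w,[.574+dx,.313+dy,.06]).round() for dx,dy in((.05,0),(-.05,0),(0,.05))])
cv2.imwrite("pics/w7.png",m[:,:,::-1])
```

```text
[0.57208703 0.31068743 0.10525529] [-1.45407781 -0.22525875 -2.39681164]
pred rim [323.31774472 214.82623529] [array([394., 214.]), array([253., 215.]), array([323., 143.])]
```

View pics/w7.png

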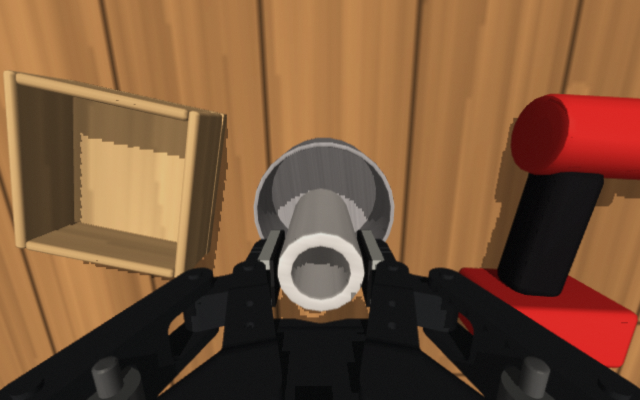

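The tin rim spans x 254–393 with its top at y 141, matching the predicted (253–394, 143). The sleeve is centred over it; lowering slowly.

{"fn": "jog_arm", "kwargs": {
  "increments": [
    [[2,1,10],0,255],
    [[2,1,20],0,255],
    [[2,1,30],0,255],
    [[2,1,36],0,255],
    [[2,1,41],0,255]
  ]
}}

```text
clock: 12.4
tcp_pos: [0.5736, 0.3134, 0.0655]
tool_rot: [-0.003, 0.71, 0.704, -0.002]
wrist_force: [-0.3, -0.3, -2.9]
gripper_width: 0.0389
```

{"fn": "jog_arm", "kwargs": {
  "increments": [
    [[0,0,2],0,255],
    [[0,0,4],0,255],
    [[0,0,6],0,255],
    [[0,0,7],0,255],
    [[0,0,7],0,255]
  ]
}}

```text
clock: 12.9
tcp_pos: [0.5735, 0.3134, 0.0585]
tool_rot: [-0.003, 0.71, 0.704, -0.002]
wrist_force: [-0.2, 0.3, -1.3]
gripper_width: 0.0388
```

Run:
```python
from h import *
w=capture("wrist");s=get_state();print(s["tcp_pos"],s["wrist_force"],s["gripper_width"])
```

```text
[0.57362241 0.31343795 0.05867326] [ 0.2273603  -0.64918615 -2.0785906 ] 0.0390410637610342
```

{"fn": "jog_arm", "kwargs": {
  "increments": [
    [[0,0,1],0,255],
    [[0,0,2],0,255],
    [[0,0,3],0,255],
    [[0,0,3],0,255]
  ]
}}

```text
clock: 13.35
tcp_pos: [0.574, 0.3138, 0.0579]
tool_rot: [-0.003, 0.71, 0.704, -0.001]
wrist_force: [-6.0, -2.3, 13.1]
gripper_width: 0.0391
```

{"fn": "jog_arm", "kwargs": {
  "increments": [
    [[0,0,0],0,105],
    [[0,0,0],0,105],
    [[0,0,0],0,105],
    [[0,0,0],0,105],
    [[0,0,0],0,105]
  ]
}}

```text
clock: 13.85
tcp_pos: [0.5739, 0.3137, 0.0577]
tool_rot: [-0.003, 0.71, 0.704, -0.001]
wrist_force: [-0.3, -0.6, 0.4]
gripper_width: 0.0503
```

Released and free of load. Rising.

{"fn": "jog_arm", "kwargs": {
  "increments": [
    [[0,0,-10],0,105],
    [[0,0,-40],0,105],
    [[0,0,-80],0,105],
    [[0,0,-130],0,0],
    [[0,0,-180],0,0]
  ]
}}

```text
clock: 14.35
tcp_pos: [0.5745, 0.3131, 0.2397]
tool_rot: [-0.003, 0.71, 0.704, -0.002]
wrist_force: [0.5, 0.5, -1.0]
gripper_width: 0.0771
```

{"fn": "jog_arm", "kwargs": {
  "increments": [
    [[-10,0,-30],0,0],
    [[-55,0,-50],0,0],
    [[-103,0,-50],0,0],
    [[-150,0,-50],0,0],
    [[-198,0,-50],0,0]
  ]
}}

```text
clock: 14.85
tcp_pos: [0.5729, 0.1135, 0.2906]
tool_rot: [-0.003, 0.71, 0.704, -0.001]
wrist_force: [1.0, 0.0, -0.3]
gripper_width: 0.0853
```

Run:
```python
from h import *
s=get_state();print(s["clock"],s["tcp_pos"])
t=capture("top");im=t["image"];g=cv2.cvtColor(im,cv2.COLOR_RGB2GRAY)
m=(g>170).astype(np.uint8);
for c in cv2.findContours(m,0,1)[0]:
    a=cv2.contourArea(c);(u,v),r=cv2.minEnclosingCircle(c)
    if 30<a<400 : print(round(u,1),round(v,1),round(r,1),a)
print("exp in tin",proj(t,[.574,.314,.089]), "s1",proj(t,[.5885,-.263,.085]))
cv2.imwrite("pics/t8.png",im[:,:,::-1])
```

```text
14.85 [0.57287475 0.11346731 0.29055667]
409.5 194.0 6.6 38.0
128.5 122.0 15.2 69.0
exp in tin [198.87027981 194.24394691] s1 [409.32408319 194.33992416]
```

{"fn": "jog_arm", "kwargs": {
  "increments": [
    [[-48,2,0],0,0],
    [[-96,4,0],0,0],
    [[-144,7,0],0,0],
    [[-192,10,0],0,0],
    [[-240,14,0],0,0]
  ]
}}

```text
clock: 15.4
tcp_pos: [0.584, -0.136, 0.2921]
tool_rot: [-0.0, 0.712, 0.703, -0.002]
wrist_force: [0.6, 0.2, -0.1]
gripper_width: 0.0854
```

{"fn": "jog_arm", "kwargs": {
  "increments": [
    [[-48,0,20],0,0],
    [[-96,0,40],0,0],
    [[-135,0,60],0,0],
    [[-135,0,70],0,0],
    [[-135,0,70],0,0]
  ]
}}

```text
clock: 15.9
tcp_pos: [0.5805, -0.2717, 0.2203]
tool_rot: [-0.002, 0.712, 0.702, -0.003]
wrist_force: [-1.1, -0.2, 0.3]
gripper_width: 0.0852
```

Run:
```python
from h import *
w=capture("wrist");s=get_state();print(s["clock"],s["tcp_pos"])
q=proj(w,[.5885,-.263,.085]);print("pred",q)
im=w["image"];g=cv2.cvtColor(im,cv2.COLOR_RGB2GRAY);sat=cv2.cvtColor(im,cv2.COLOR_RGB2HSV)[...,1]
x0,y0=(q-40).astype(int)
for th in(190,200):
  m=((g>th)&(sat<50)).astype(np.uint8)[y0:y0+80,x0:x0+80]
  for c in cv2.findContours(m,0,1)[0]:
    if cv2.contourArea(c)>100:
      (u,v),ax,_=cv2.fitEllipse(c);print(th,u+x0,v+y0,ax,onz(w,u+x0,v+y0,.085))
R,_=rot();print(R.round(3)[:,:2])
```

```text
15.95 [ 0.58141989 -0.27087359  0.22200755]
pred [329.10332643 180.23308383]
190 331.09222412109375 180.06876373291016 (35.120452880859375, 36.00178146362305) [ 0.59051345 -0.26285596  0.085     ]
200 331.6798973083496 183.18843460083008 (23.05120277404785, 30.51171875) [ 0.59109454 -0.26608965  0.085     ]
200 329.898868560791 172.7812042236328 (18.809009552001953, 31.14206886291504) [ 0.58934951 -0.255377    0.085     ]
[[ 0.014  1.   ]
 [ 1.    -0.014]
 [-0.001 -0.005]]
```

{"fn": "jog_arm", "kwargs": {
  "increments": [
    [[6,6,30],0,0],
    [[8,9,70],0,0],
    [[8,9,110],0,0],
    [[8,9,145],0,0],
    [[8,9,160],0,0]
  ]
}}

```text
clock: 16.45
tcp_pos: [0.5887, -0.2607, 0.0595]
tool_rot: [-0.003, 0.711, 0.703, -0.003]
wrist_force: [-1.0, 0.3, -0.9]
gripper_width: 0.0853
```

Run:
```python
from h import *
print(get_state()["tcp_pos"],totool([.5905,-.2635,.053]).round(1))
```

```text
[ 0.58872849 -0.26065732  0.05950031] [-2.8  1.9  6.5]
```

{"fn": "jog_arm", "kwargs": {
  "increments": [
    [[-3,2,6],0,0],
    [[-3,2,6],0,0],
    [[-3,2,6],0,0],
    [[-3,2,6],0,150],
    [[-3,2,6],0,255]
  ]
}}

```text
clock: 16.95
tcp_pos: [0.5917, -0.2643, 0.0553]
tool_rot: [-0.002, 0.711, 0.703, -0.002]
wrist_force: [-0.0, 0.1, -0.1]
gripper_width: 0.0591
```

{"fn": "jog_arm", "kwargs": {
  "increments": [
    [[0,0,0],0,255],
    [[0,0,0],0,255],
    [[0,0,0],0,255],
    [[0,0,0],0,255],
    [[0,0,0],0,255]
  ]
}}

```text
clock: 17.45
tcp_pos: [0.5921, -0.2647, 0.0565]
tool_rot: [-0.001, 0.711, 0.703, -0.002]
wrist_force: [-1.8, 0.5, 6.0]
gripper_width: 0.0385
```

{"fn": "jog_arm", "kwargs": {
  "increments": [
    [[0,0,-20],0,255],
    [[0,0,-60],0,255],
    [[0,0,-105],0,255],
    [[0,0,-150],0,255],
    [[0,0,-195],0,255]
  ]
}}

```text
clock: 17.95
tcp_pos: [0.5926, -0.2642, 0.2528]
tool_rot: [-0.002, 0.711, 0.703, -0.002]
wrist_force: [1.3, -0.9, -3.2]
gripper_width: 0.039
```

{"fn": "jog_arm", "kwargs": {
  "increments": [
    [[10,-2,-40],0,255],
    [[55,-12,-45],0,255],
    [[100,-24,-45],0,255],
    [[145,-35,-45],0,255],
    [[185,-45,-45],0,255]
  ]
}}

```text
clock: 18.45
tcp_pos: [0.5491, -0.0767, 0.2976]
tool_rot: [-0.002, 0.711, 0.703, -0.002]
wrist_force: [0.9, -0.4, -1.7]
gripper_width: 0.0389
```

Run:
```python
from h import *
w=capture("wrist");s=get_state();z=s["tcp_pos"][2];print(s["tcp_pos"])
g=cv2.cvtColor(w["image"],cv2.COLOR_RGB2GRAY)
m=(g>190).astype(np.uint8)[200:340,260:385]
c=max(cv2.findContours(m,0,1)[0],key=cv2.contourArea);(u,v),ax,_=cv2.fitEllipse(c);print("ring",u+260,v+200,ax,onz(w,u+260,v+200,z+.0285).round(4))
print(totool([.5437,-.0495,.265]).round(1))
```

```text
[ 0.54835065 -0.07112704  0.29792636]
ring 320.38829803466797 267.82228088378906 (73.68758392333984, 82.18451690673828) [ 0.5497 -0.0748  0.3264]
[21.5 -4.6 33. ]
```

{"fn": "jog_arm", "kwargs": {
  "increments": [
    [[15,-3,0],0,255],
    [[22,-5,0],0,255],
    [[22,-5,10],0,255],
    [[22,-5,25],0,255],
    [[22,-5,36],0,255]
  ]
}}

```text
clock: 19.0
tcp_pos: [0.5427, -0.0498, 0.2594]
tool_rot: [-0.004, 0.71, 0.704, -0.002]
wrist_force: [0.6, -0.2, -2.3]
gripper_width: 0.0389
```

{"fn": "jog_arm", "kwargs": {
  "increments": [
    [[0,0,0],0,255],
    [[0,0,0],0,255]
  ]
}}

```text
clock: 19.2
tcp_pos: [0.5421, -0.0505, 0.2579]
tool_rot: [-0.005, 0.711, 0.703, -0.003]
wrist_force: [0.3, -0.0, -1.9]
gripper_width: 0.0384
```

Run:
```python
from h import *
print(get_state()["tcp_pos"],get_state()["wrist_force"],totool([.5437,-.0488,.25]).round(1))
```

```text
[ 0.54209506 -0.05052629  0.25789844] [ 0.2858534  -0.0152056  -1.93551457] [1.7 1.7 7.9]
```

{"fn": "jog_arm", "kwargs": {
  "increments": [
    [[1.7,1.7,0],0,255],
    [[1.7,1.7,3],0,255],
    [[1.7,1.7,6],0,255],
    [[1.7,1.7,8],0,255],
    [[1.7,1.7,8],0,255]
  ]
}}

```text
clock: 19.7
tcp_pos: [0.5435, -0.0487, 0.2495]
tool_rot: [-0.006, 0.711, 0.703, -0.003]
wrist_force: [-0.1, 0.8, -2.0]
gripper_width: 0.0387
```

Run:
```python
from h import *
print(get_state()["tcp_pos"],get_state()["wrist_force"],totool([.5437,-.0488,.245]).round(1))
```

```text
[ 0.54351348 -0.04870108  0.24948773] [-0.14305671  0.78742433 -1.98497772] [-0.1  0.2  4.5]
```

{"fn": "jog_arm", "kwargs": {
  "increments": [
    [[0,0,1.5],0,255],
    [[0,0,3],0,255],
    [[0,0,4.5],0,255],
    [[0,0,6],0,255],
    [[0,0,6],0,255]
  ]
}}

```text
clock: 20.2
tcp_pos: [0.5436, -0.0487, 0.2435]
tool_rot: [-0.005, 0.711, 0.703, -0.003]
wrist_force: [1.2, -0.1, -2.2]
gripper_width: 0.0389
```

{"fn": "jog_arm", "kwargs": {
  "increments": [
    [[0,0,1],0,255],
    [[0,0,2],0,255],
    [[0,0,3],0,255],
    [[0,0,3],0,255]
  ]
}}

```text
clock: 20.6
tcp_pos: [0.5442, -0.0487, 0.241]
tool_rot: [-0.005, 0.711, 0.703, -0.002]
wrist_force: [3.8, 0.2, 0.4]
gripper_width: 0.039
```

Light one-sided contact pushes the sleeve toward +x. I'll ease 1 mm that way and go on gently.

{"fn": "jog_arm", "kwargs": {
  "increments": [
    [[0,0.7,0],0,255],
    [[0,1,0.7],0,255],
    [[0,1,1.4],0,255],
    [[0,1,2],0,255],
    [[0,1,2],0,255]
  ]
}}

```text
clock: 21.1
tcp_pos: [0.5453, -0.0487, 0.239]
tool_rot: [-0.005, 0.711, 0.703, -0.002]
wrist_force: [1.7, 0.0, -0.1]
gripper_width: 0.0386
```

{"fn": "jog_arm", "kwargs": {
  "increments": [
    [[0,0,1],0,255],
    [[0,0,2],0,255],
    [[0,0,2],0,255]
  ]
}}

```text
clock: 21.4
tcp_pos: [0.5457, -0.0487, 0.2374]
tool_rot: [-0.004, 0.711, 0.703, -0.002]
wrist_force: [3.3, 1.1, 2.3]
gripper_width: 0.0388
```

{"fn": "jog_arm", "kwargs": {
  "increments": [
    [[0,0.3,1],0,255],
    [[0,0.3,2],0,255],
    [[0,0.3,2],0,255],
    [[0,0.3,2],0,255]
  ]
}}

```text
clock: 21.8
tcp_pos: [0.5461, -0.0487, 0.2369]
tool_rot: [-0.004, 0.711, 0.703, -0.001]
wrist_force: [-1.2, 0.4, 10.7]
gripper_width: 0.0386
```

Stopped at about 50 mm above the collar with roughly 12 N: it's the tight sleeve, stopped on the taper. Lifting and carrying it to the box.

{"fn": "jog_arm", "kwargs": {
  "increments": [
    [[0,0,-8],0,255],
    [[0,0,-25],0,255],
    [[0,0,-45],0,255],
    [[0,0,-65],0,255],
    [[0,0,-70],0,255]
  ]
}}

```text
clock: 22.3
tcp_pos: [0.547, -0.0491, 0.309]
tool_rot: [-0.003, 0.711, 0.703, -0.001]
wrist_force: [0.3, 0.0, -2.2]
gripper_width: 0.0386
```

{"fn": "jog_arm", "kwargs": {
  "increments": [
    [[40,-10,0],0,255],
    [[80,-25,0],0,255],
    [[120,-40,0],0,255],
    [[160,-60,0],0,255],
    [[200,-80,0],0,255]
  ]
}}

```text
clock: 22.8
tcp_pos: [0.4675, 0.1528, 0.3085]
tool_rot: [-0.003, 0.711, 0.703, -0.002]
wrist_force: [0.9, 0.8, -2.5]
gripper_width: 0.0387
```

{"fn": "jog_arm", "kwargs": {
  "increments": [
    [[30,-15,0],0,255],
    [[60,-30,0],0,255],
    [[90,-45,0],0,255],
    [[100,-53,0],0,255],
    [[100,-53,0],0,255]
  ]
}}

```text
clock: 23.3
tcp_pos: [0.4142, 0.2542, 0.3082]
tool_rot: [-0.004, 0.71, 0.704, -0.003]
wrist_force: [-1.1, -1.2, -2.4]
gripper_width: 0.0389
```

Run:
```python
from h import *
w=capture("wrist");s=get_state();print(s["clock"],s["tcp_pos"],s["gripper_width"],proj(w,[.4165,.333,.055]))
for dx,dy in((.4938,.3806),(.3707,.4077),(.3419,.2876),(.4629,.2607)):print(proj(w,[dx,dy,.055]).round())
print(totool([.4165,.3315,.3]))
cv2.imwrite("pics/w9.png",w["image"][:,:,::-1])
```

```text
23.35 [0.41499454 0.25328724 0.30828797] 0.03850093384423467 [323.57447514 112.40603939]
[382.  74.]
[288.  52.]
[270. 147.]
[356. 165.]
[78.21731075  0.86103671  8.33685906]
```

View pics/w9.png

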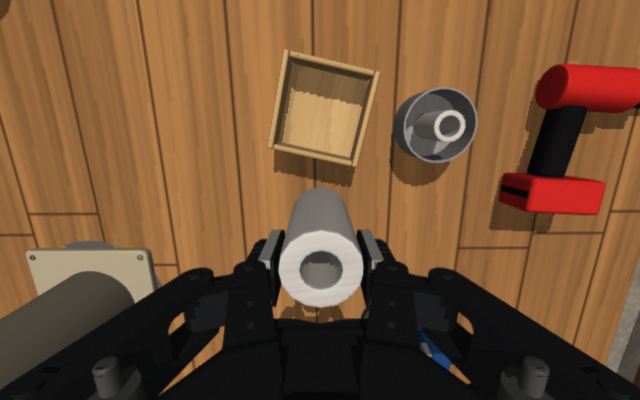

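The box corners (287,51), (379,72), (356,165) and (270,147) match the prediction within 3 px. The first sleeve stands in the tin at (450,126), and the held one clearly has the small bore. Lowering into the box.

{"fn": "jog_arm", "kwargs": {
  "increments": [
    [[40,0,0],0,255],
    [[78,1,0],0,255],
    [[78,1,20],0,255],
    [[78,1,60],0,255],
    [[78,1,100],0,255]
  ]
}}

```text
clock: 23.85
tcp_pos: [0.4171, 0.3305, 0.2074]
tool_rot: [-0.003, 0.711, 0.704, -0.002]
wrist_force: [0.3, -0.3, -2.1]
gripper_width: 0.0388
```

{"fn": "jog_arm", "kwargs": {
  "increments": [
    [[0,0,30],0,255],
    [[0,0,60],0,255],
    [[0,0,85],0,255],
    [[0,0,98],0,255],
    [[0,0,98],0,255]
  ]
}}

```text
clock: 24.35
tcp_pos: [0.4155, 0.3287, 0.107]
tool_rot: [-0.003, 0.711, 0.703, -0.005]
wrist_force: [-0.1, 0.4, -2.8]
gripper_width: 0.0388
```

Run:
```python
from h import *
s=get_state();print(s["tcp_pos"],s["wrist_force"],totool([.4165,.3315,.0645]))
```

```text
[0.41549494 0.32866118 0.10696725] [-0.0699774   0.44702634 -2.79721559] [ 2.93642757  1.45241447 42.44766562]
```

{"fn": "jog_arm", "kwargs": {
  "increments": [
    [[3,1,10],0,255],
    [[3,1,20],0,255],
    [[3,1,28],0,255],
    [[3,1,33],0,255],
    [[3,1,36],0,255]
  ]
}}

```text
clock: 24.85
tcp_pos: [0.4159, 0.3315, 0.0705]
tool_rot: [-0.003, 0.711, 0.703, -0.005]
wrist_force: [-0.9, 0.7, -1.5]
gripper_width: 0.0386
```

{"fn": "jog_arm", "kwargs": {
  "increments": [
    [[0,0,2],0,255],
    [[0,0,4],0,255],
    [[0,0,6],0,255],
    [[0,0,6],0,255]
  ]
}}

```text
clock: 25.25
tcp_pos: [0.416, 0.3317, 0.0647]
tool_rot: [-0.003, 0.711, 0.703, -0.005]
wrist_force: [0.2, -0.4, -1.7]
gripper_width: 0.039
```

{"fn": "jog_arm", "kwargs": {
  "increments": [
    [[0,0,1],0,255],
    [[0,0,2],0,255],
    [[0,0,2],0,255]
  ]
}}

```text
clock: 25.55
tcp_pos: [0.4163, 0.3323, 0.0646]
tool_rot: [-0.003, 0.711, 0.703, -0.004]
wrist_force: [-5.8, -2.2, 12.8]
gripper_width: 0.0385
```

Resting on the box floor. Releasing and rising.

{"fn": "jog_arm", "kwargs": {
  "increments": [
    [[0,0,0],0,95],
    [[0,0,0],0,95],
    [[0,0,0],0,95],
    [[0,0,0],0,95],
    [[0,0,0],0,95]
  ]
}}

```text
clock: 26.05
tcp_pos: [0.4163, 0.3322, 0.0644]
tool_rot: [-0.003, 0.711, 0.703, -0.004]
wrist_force: [-0.0, -0.6, -0.1]
gripper_width: 0.0532
```

{"fn": "jog_arm", "kwargs": {
  "increments": [
    [[0,0,-8],0,95],
    [[0,0,-35],0,95],
    [[0,0,-75],0,95],
    [[0,0,-120],0,95],
    [[0,0,-165],0,95]
  ]
}}

```text
clock: 26.55
tcp_pos: [0.4177, 0.3321, 0.2314]
tool_rot: [-0.003, 0.711, 0.703, -0.004]
wrist_force: [0.1, 1.1, -0.1]
gripper_width: 0.0536
```

{"fn": "jog_arm", "kwargs": {
  "increments": [
    [[-30,0,-20],0,95],
    [[-60,0,-40],0,95],
    [[-90,0,-60],0,95],
    [[-90,0,-60],0,95],
    [[-90,0,-60],0,95]
  ]
}}

```text
clock: 27.05
tcp_pos: [0.4178, 0.2421, 0.2925]
tool_rot: [-0.003, 0.712, 0.703, -0.003]
wrist_force: [0.2, 0.3, -0.5]
gripper_width: 0.0538
```

Run:
```python
from h import *
s=get_state();print(s["clock"],s["tcp_pos"],s["wrist_force"],s["gripper_width"])
w=capture("wrist")
print("pred",proj(w,[.417,.333,.093]),proj(w,[.574,.3145,.089]))
cv2.imwrite("pics/w10.png",w["image"][:,:,::-1])
```

```text
27.05 [0.41775925 0.24206515 0.29252729] [ 0.18032581  0.30839837 -0.51385807] 0.05380982258883742
pred [320.44720319  99.67015862] [453.21390429 114.76530692]
```

No picture left to view, so I'll check the rings numerically.

Run:
```python
from h import *
w=capture("wrist");im=w["image"];g=cv2.cvtColor(im,cv2.COLOR_RGB2GRAY);sat=cv2.cvtColor(im,cv2.COLOR_RGB2HSV)[...,1]
m=((g>180)&(sat<40)).astype(np.uint8)
for c in cv2.findContours(m[:220],0,1)[0]:
    if cv2.contourArea(c)>100:
        (u,v),ax,_=cv2.fitEllipse(c);print(round(u,1),round(v,1),np.round(ax,1),onz(w,u,v,.091).round(4))
print(get_state()["wrist_force"]);hand_in()
```

```text
454.0 114.5 [29.5 32.8] [0.5725 0.3151 0.091 ]
319.0 98.8 [32.  33.2] [0.4144 0.3343 0.091 ]
[-0.45798126  0.36249398 -0.04423414]
the job is handed in; nothing more can be done
```

I tried both sleeves on the gauge pin and put each away straight after its own trial, then handed the job in at about 27 s of the 61 s. The hand-in gave no verdict.

- **First sleeve (large bore):** it went fully home on the collar. The descent stopped where calculated, with a reading of about 11 N. It was lowered gently into the round tin and released.
- **Second sleeve (small bore):** it stopped on the taper about 50 mm above the collar, close to the expected 51 mm, with about 12 N on it. It was lowered gently into the square wooden box and released.

**Last checks:**
- The upper rims of both sleeves measured within about 3 mm of where they should be: tin sleeve (0.573, 0.315), box sleeve (0.414, 0.334). Both rims looked near-circular, so both appear to be standing.
- The gripper was clear of everything, with wrist force under 1 N.

**Disagreements and limits:**
- The top-camera estimates of the pin and tin differed from the wrist-camera ones by 4 mm for the pin and 9 mm for the tin. I used the wrist camera, which proved right for both.
- The last picture could not be viewed because the limit was reached, so the final check was numeric only. I did not re-measure the drill, tape measure or jar at the end, but felt no unexpected contact.

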